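Match a guide post to the depth of a blind socket

ROBOT

A 7-joint arm with a two-finger parallel gripper is mounted at the origin on the work surface. World frame = base frame: x ahead of the robot, y to its left, z up, the work surface at z = 0. Lengths are in mm, angles in degrees, forces in N, time in s.
With the tool pointing down it reaches from about 425 to 1025 mm from the base axis. Payload 9.4 kg.
Tool frame: the origin (TCP) lies at the very end of the fingers, on their centre line; the grasp point (between the pads) lies 19 mm behind it; x points along the fingers, y is the direction in which the jaws open and shut, and the axes are right-handed (so a half turn about x gives the same grasp; the last joint's range is limited). The gripper opens to 93 mm and grips with 3 to 60 N. Pads are 15 mm wide; open, the fingers measure 128 mm over their backs; the gripper's body (75 mm by 188 mm) begins 65 mm behind the grasp point.
Start: joints at [59.891, 34.337, -0.143, 91.639, 0.103, 54.024, -4.572], TCP at [314.555, -653.207, 180.318] pointing down, gripper open.
Joint ranges: [-147.43, 147.43], [-19.82, 112.94], [-74.19, 73.91], [6.32, 146.72], [-59.91, 239.91], [6.04, 106.73], [-150.56, 150.56]. Speed limits (degrees/s): [127.2, 127.2, 172.46, 172.46, 180, 180, 180].

INTERFACE

Orientations are given as a 3x3 rotation matrix whose columns are the frame's x, y, z axes.
In Python, from rig import arm gives the robot as it stands. The module is installed in compiled form; this text tells all that it offers.
- The arm moves only by the tool jog_arm, never from a script. Its argument "deltas" is a list that holds one entry, the list of rows, each a list of 7 numbers: the shift along the tool's x, y, z in mm, then the turn, a rotation vector about the tool's x, y, z in rad, then the gripper's target within -1 to 1 (shut at 1, half-way at 0, fully open at -1). A call has exactly 8 rows; each row shifts and turns the commanded pose from where the row before left it, along the tool's axes as they then stand; what a row does not reach is not made up. A row lasts 1/10 s, in which the tool goes at most 50 mm and 8.59 degrees, less where a joint would pass 70% of its speed; a pose out of reach is approached as far as the arm can. A call with a gripper value outside its range is refused whole. The fingers move at their own pace and stop on an object; "grip_force" is the grip in N (left out, the last holds). Time passes only in rows, so rows that do not move let the fingers close, or fill a call up. It gives the time, the measured TCP pose, the force and the opening at its end, in the units of the state.
- arm.observe(): the state, without advancing time (a new reading comes with each control period).
- arm.snapshot(name): name is "side" or "top"; returns a dict with "frame" (400x640x3 uint8, red, green, blue), "camera_matrix" (3x3 intrinsics, pixels), "dist_coeffs" ([k1, k2, p1, p2, k3] as OpenCV has them; the pictures are not rectified), "T" (4x4, takes a point from camera to world coordinates). Camera axes: x right, y up, looking along -z (the intrinsics and any distortion apply to the point x, -y, -z); pixel columns grow to the right and rows downward; lengths in mm; the calibration is good to about 2 mm. A picture is of the moment at which its call begins. There is no depth.
- arm.close_job(): hands the job in, once; it reports no verdict.
The state is a dict: "time_s": time; "joints": joint angles; "qvel": joint speeds; "effort": joint torques, N m; "tool_pos": TCP position; "eef_rot": TCP orientation; "ft_force": force on the tool from outside, world axes, zero at the start; "torque": the same for the moment, N m; "opening": opening from 0.0 (shut) to 1.0 (fully open).
Only numpy, scipy, OpenCV 4.12 (cv2) and the standard library are available. Lean on these libraries where they do the work, as an engineer would, in place of code of your own. Each camera call takes 0.05 s, during which the arm holds its last target. There are 200 camera calls.

TASK

One guide post is missing from the wooden collating jig: take the steel depth rod from its stand, gently sound the empty socket by resting the rod on its bottom for a moment, and put the rod back in its stand. Then take from the rack the one post that will stand level with the jig's fixed post and lower it fully home in the socket. Be gentle with the jig, leave the other two posts in their rack and everything else on the table alone.

Things in the scene. Friction and masses are not known exactly. Their poses are not given: they have to be found in the camera images.
- jig: collating jig, a fixed beech block 80 (x) x 200 (y) x 60 (z) mm. Origin at the centre of its underside on the table, top face at z = 60 mm, long axis y. A fixed aluminium post, 16 mm diameter, stands 46 mm above the top face at (0, -50) mm in its frame; the empty socket is at (0, +50) mm. Pressing on the jig with more than 35 N, by rod, post or gripper, damages it
- socket (a point): centre of the socket's mouth, on the jig's top face (60 mm above the table). Round vertical blind hole, 17.6 mm diameter with a 2 mm chamfer. Its depth is 24, 36 or 48 mm, differs from start to start, and cannot be seen: a black brush seal 7 mm down hides the bottom but does not resist. The bottom is flat, rigid and level; a post rests on it when fully home
- rod: plain steel depth rod, 14 mm diameter, 121.5 mm long, 1.5 mm chamfer at its tip, 130 g nominal, standing upright in its stand. Origin at the centre of its tip (the lower end), z along the rod, up
- stand: fixed turned-wood stand for the rod: a cup of 34 mm outer and 24 mm inner diameter, rim 45 mm above the table, inner floor 5 mm above the table, on a foot of 60 mm diameter. Origin at the centre of its underside; the rod's tip belongs on the inner floor
- rack: fixed wooden rack 50 (x) x 160 (y) x 22 (z) mm with three vertical holes, 18 mm diameter and 17 mm deep (floors 5 mm above the table), at y = -55, 0 and +55 mm in its frame. Origin at the centre of its underside
- post_a: round aluminium guide post, 16 mm diameter, 1.5 mm chamfer at both ends, 50 g nominal, standing upright in one of the rack's holes (any of the three). Origin at the centre of its foot, z along it, up. Length 70 mm, so its top stands 75 mm above the table in the rack; the shortest of the three
- post_b: round aluminium guide post, 16 mm diameter, 1.5 mm chamfer at both ends, 50 g nominal, standing upright in one of the rack's holes (any of the three). Origin at the centre of its foot, z along it, up. Length 82 mm, so its top stands 87 mm above the table in the rack; the middle one of the three
- post_c: round aluminium guide post, 16 mm diameter, 1.5 mm chamfer at both ends, 50 g nominal, standing upright in one of the rack's holes (any of the three). Origin at the centre of its foot, z along it, up. Length 94 mm, so its top stands 99 mm above the table in the rack; the longest of the three
- spool: white thread spool, 44 mm diameter, 64 mm high, standing; a bystander. Origin at the centre of its underside
- jar: amber glass jar with a lid, 66 mm diameter, 85 mm high; a bystander. Origin at the centre of its underside
- awl: awl lying on the table, about 132 mm long, 26 mm thick, its wooden handle at -x; a bystander. Origin on the table below the front end of its handle
- jar_lid: loose brass jar lid lying flat, 66 mm diameter, 12 mm high; a bystander. Origin at the centre of its underside
- glasses_case: black spectacle case 150 x 55 x 38 mm; a bystander. Origin at the centre of its underside
Not all that is in view belongs to the job. What is shaped like the stand but red is not meant.

How it is judged:
By the outcome, as a careful person would: the job done as asked, in the order asked, and still so for the second after the job is handed in, with the robot touching nothing.
It also fails if it takes over 72 s, if anything falls off the work surface, if the arm or the gripper's body presses on something with over 40 N, if the wrist force passes 120 N, or if a joint passes its speed limit or range.

## Working session

There is one attempt and no reset: what is moved stays moved. The work goes in short steps, Python scripts to look and compute and a tool call to move; the robot and the scene stay as the last step left them, time stands still between calls to the robot, and variables do not carry over. Pictures are saved under pics/ and viewed, about 8 in all and at most 12, crops included, and the job is handed in when it is done.

Besides the shell and the picture viewer there is one more tool, called after "Call:" as name(argument=value, ...), one argument or row to a line, values as JSON. jog_arm: Moves the arm, as the interface text tells. Its arguments: {"type":"object","properties":{"deltas":{"type":"array","items":{"type":"array","items":{"type":"array","items":{"type":"number"}}}},"grip_force":{"type":"number"}},"required":["deltas"]}

```bash
mkdir -p pics; cat > h.py <<'E'
import numpy as np, cv2
from rig import arm
def snap(n,f=None):
    s=arm.snapshot(n)
    np.savez(f'pics/{f or n}.npz',**{k:np.array(v) for k,v in s.items()})
    if f: cv2.imwrite(f'pics/{f}.png',s['frame'][:,:,::-1])
    return s
def load(f): return dict(np.load(f'pics/{f}.npz'))
def ray(s,px):
    p=cv2.undistortPoints(np.array(px,float).reshape(-1,1,2),np.array(s['camera_matrix'],float),np.array(s['dist_coeffs'],float)).reshape(-1,2)
    d=np.c_[p[:,0],-p[:,1],-np.ones(len(p))]@s['T'][:3,:3].T
    return s['T'][:3,3],d
def onz(s,px,z):
    o,d=ray(s,px); return o+d*((z-o[2])/d[:,2])[:,None]
def proj(s,P):
    P=np.array(P,float).reshape(-1,3); c=(P-s['T'][:3,3])@s['T'][:3,:3]
    c=c*[1,-1,-1]
    return cv2.projectPoints(c,np.zeros(3),np.zeros(3),np.array(s['camera_matrix'],float),np.array(s['dist_coeffs'],float))[0].reshape(-1,2)
E
python3 - <<'E'
from h import *
for n in('top','side'):
    s=snap(n,n+'0'); print(n,s['T'].round(2),s['camera_matrix'],s['dist_coeffs'])
print(arm.observe())
E
```

```text
top [[-3.00000e-02  9.90000e-01 -1.30000e-01  3.82330e+02]
 [-1.00000e+00 -3.00000e-02  1.00000e-02 -7.63700e+01]
 [ 0.00000e+00  1.30000e-01  9.90000e-01  1.52275e+03]
 [ 0.00000e+00  0.00000e+00  0.00000e+00  1.00000e+00]] [[509.84688678   0.         323.20362295]
 [  0.         509.84688678 197.20080655]
 [  0.           0.           1.        ]] [0.05126727 0.         0.         0.         0.        ]
side [[-9.9000e-01  5.0000e-02 -9.0000e-02  4.3915e+02]
 [-1.0000e-01 -5.7000e-01  8.2000e-01  8.9203e+02]
 [-1.0000e-02  8.2000e-01  5.7000e-01  7.4056e+02]
 [ 0.0000e+00  0.0000e+00  0.0000e+00  1.0000e+00]] [[418.02493333   0.         321.24731318]
 [  0.         418.02493333 201.36554753]
 [  0.           0.           1.        ]] [-0.00923442  0.          0.          0.          0.        ]
{'time_s': 0.1, 'joints': array([59.8908532 , 34.37939701, -0.14410074, 91.67602485,  0.10291165,
       54.02387853, -4.57027206]), 'qvel': array([-0.06350994, -0.13779005,  0.07538099, -0.02083279,  0.03994653,
        0.02962844,  0.02190737]), 'effort': array([ 7.27577222e-03, -7.66552591e+01,  1.50303695e+00, -2.52935654e+01,
       -5.22758660e-02,  1.36986282e-02,  5.76608841e-05]), 'tool_pos': array([ 314.3246757 , -652.77770302,  179.55553972]), 'eef_rot': array([[-7.24514470e-04,  4.33947506e-01, -9.00937865e-01],
       [ 1.17711210e-03, -9.00937108e-01, -4.33948087e-01],
       [-9.99999045e-01, -1.37490654e-03,  1.41937110e-04]]), 'ft_force': array([-0.03494557, -0.10581042, -0.20267067]), 'torque': array([-0.02754443,  0.00663586, -0.02785316]), 'opening': 0.9941445016089916}
```

View pics/top0.png

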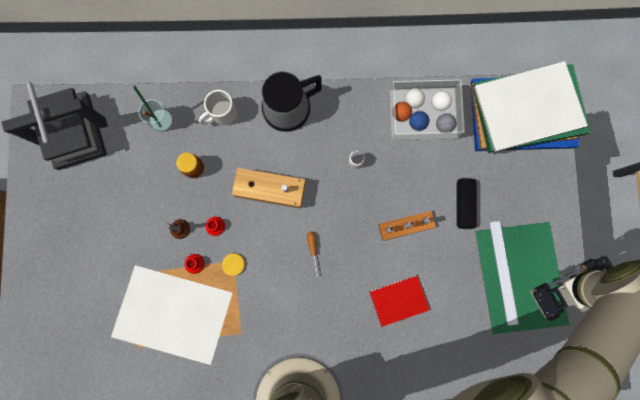

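View pics/side0.png

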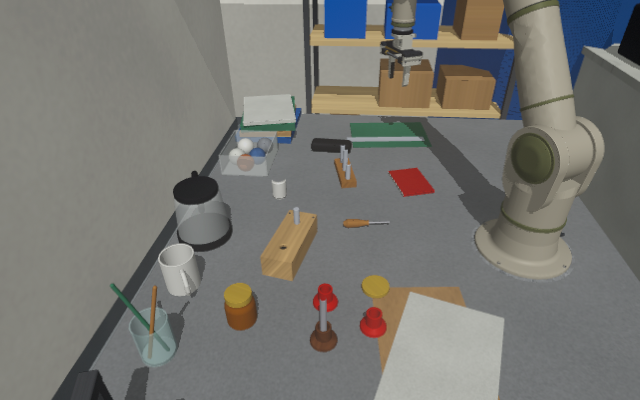

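The top view shows the brown stand with the rod at (179,229), the jig at (270,188) with its socket at (251,184), and the rack at (407,225). The two red cups at (215,226) and (194,264) are decoys. Next I'll enlarge the parts that matter.

```bash
python3 - <<'E'
from h import *
t=load('top0');s=load('side0')
def c(s,u,v,w,h,k): return cv2.resize(s['frame'][v:v+h,u:u+w],None,fx=k,fy=k,interpolation=cv2.INTER_CUBIC)
a=np.hstack([c(t,230,160,80,50,5),c(t,370,200,80,50,5)])
b=np.hstack([c(t,160,205,40,50,5),c(s,255,200,70,50,5)[:250],c(s,328,140,30,50,5)])
b2=np.zeros((250,800,3),np.uint8);b2[:,:b.shape[1]]=b[:,:800]
cv2.imwrite('pics/m.png',np.vstack([a,b2])[:,:,::-1])
print(onz(t,[[179,229]],45),onz(t,[[251,184]],60),onz(t,[[285,188]],106),onz(t,[[407,225]],22))
print(onz(s,[[283,247]],60), onz(s,[[323,338]],10))
E
```

```text
[[492.42351651 331.31748644  45.        ]] [[616.00931494 121.32125009  60.        ]] [[594.80959884  20.00068776 106.        ]] [[ 487.75396816 -331.53581498   22.        ]]
[[619.38661632 120.36605002  60.        ]] [[499.17819707 341.38982484  10.        ]]
```

View pics/m.png

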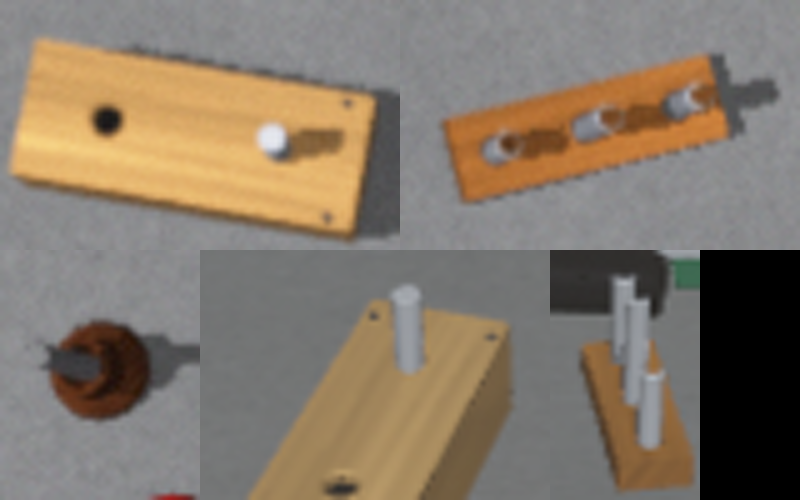

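```bash
python3 - <<'E'
from h import *
t=load('top0');s=load('side0')
def tri(a,b):
    o1,d1=ray(t,[a]);o2,d2=ray(s,[b]);d1=d1[0]/np.linalg.norm(d1);d2=d2[0]/np.linalg.norm(d2)
    k=np.linalg.lstsq(np.c_[d1,-d2],o2-o1,rcond=None)[0]
    p,q=o1+k[0]*d1,o2+k[1]*d2
    return ((p+q)/2).round(1),np.linalg.norm(p-q).round(1)
def blob(s,u,v,w,h,f,n=1):
    im=cv2.cvtColor(s['frame'][v:v+h,u:u+w],cv2.COLOR_RGB2HSV).astype(int)
    m=cv2.morphologyEx(f(im).astype(np.uint8),cv2.MORPH_CLOSE,np.ones((n,n)))
    c=max(cv2.findContours(m,cv2.RETR_EXTERNAL,cv2.CHAIN_APPROX_NONE)[0],key=cv2.contourArea)
    return m,c+np.array([u,v])
for nm,(b,z) in dict(jig=((225,155,95,60),60),rack=((370,200,80,50),22)).items():
    m,c=blob(t,*b,lambda i:(i[...,1]>70)&(i[...,2]>90),7)
    P=onz(t,c.reshape(-1,2),z)
    r=cv2.minAreaRect(P[:,:2].astype(np.float32));print(nm,r)
m,c=blob(t,165,213,30,32,lambda i:(i[...,1]>90)&(i[...,0]<15),7)
e=cv2.minEnclosingCircle(onz(t,c.reshape(-1,2),5)[:,:2].astype(np.float32));print('foot',e)
# socket dark blobs, intensity centroid
for n,S,b,f in (('t',t,(244,178,14,12),90),('s',s,(274,241,18,10),80)):
    u,v,w,h=b;g=cv2.cvtColor(S['frame'][v:v+h,u:u+w],cv2.COLOR_RGB2GRAY).astype(float)
    k=np.clip(np.median(g)-25-g,0,None);yy,xx=np.mgrid[v:v+h,u:u+w]
    p=[(k*xx).sum()/k.sum(),(k*yy).sum()/k.sum()];print('socket',n,p,onz(S,[p],60).round(1))
print('post',tri((284.4,187.8),(296.2,208.5)))
# rod side column centre
g=s['frame'][295:345,312:336].astype(int);m=(g.max(2)-g.min(2)<25)&(g.min(2)>110)
print('rod',[(v+295,[r for r in (np.where(m[v])[0][[0,-1]]+312)] if m[v].any() else None) for v in range(0,50,3)])
E
```

```text
jig ((605.6928100585938, 71.47158813476562), (204.5194854736328, 86.95182037353516), 78.92805480957031)
rack ((486.9366760253906, -330.8907470703125), (51.21656036376953, 164.2650604248047), 12.538593292236328)
foot ((495.9856262207031, 340.93414306640625), 28.31717300415039)
socket t [np.float64(250.99003449597546), np.float64(183.55768493675737)] [[617.3 121.3  60. ]]
socket s [np.float64(282.72354948805463), np.float64(247.37542662116041)] [[619.8 121.8  60. ]]
post (array([597.1,  21.7, 107.7]), np.float64(3.7))
rod [(295, [np.int64(312), np.int64(313)]), (298, None), (301, [np.int64(321), np.int64(325)]), (304, [np.int64(321), np.int64(325)]), (307, [np.int64(312), np.int64(325)]), (310, [np.int64(312), np.int64(335)]), (313, [np.int64(312), np.int64(335)]), (316, [np.int64(312), np.int64(335)]), (319, [np.int64(312), np.int64(335)]), (322, [np.int64(312), np.int64(335)]), (325, [np.int64(312), np.int64(335)]), (328, [np.int64(312), np.int64(335)]), (331, [np.int64(335), np.int64(335)]), (334, None), (337, None), (340, None), (343, None)]
```

The socket measures about (618.3, 121.5), consistent between the views and with the jig outline. The rod stand is at about (496, 341). The rack centre is (487, -331), with its long axis at 102.5°. By height, post A is at the +y end, C in the middle and B at the -y end. First I'll turn the jaws to lie along world x.

Call:
jog_arm(
  deltas=[
    [[-5, 0, 0, -0.14, 0, 0, -1], [-5, 0, 0, -0.14, 0, 0, -1], [-5, 0, 0, -0.14, 0, 0, -1], [-5, 0, 0, -0.14, 0, 0, -1], [-5, 0, 0, -0.14, 0, 0, -1], [-5, 0, 0, -0.14, 0, 0, -1], [-5, 0, 0, -0.14, 0, 0, -1], [-5, 0, 0, -0.142, 0, 0, -1]],
  ],
  grip_force=30,
)

```text
time_s: 0.9
tool_pos: [314.3, -653.0, 220.0]
eef_rot: [[-0.001, 1.0, 0.006], [0.001, 0.006, -1.0], [-1.0, -0.001, -0.001]]
ft_force: [0.2, 0.3, -0.1]
opening: 0.999
```

Call:
jog_arm(
  deltas=[
    [[0, 24, -41, 0, 0, 0, -1], [0, 24, -41, 0, 0, 0, -1], [0, 24, -41, 0, 0, 0, -1], [0, 24, -41, 0, 0, 0, -1], [0, 24, -41, 0, 0, 0, -1], [0, 24, -41, 0, 0, 0, -1], [0, 24, -41, 0, 0, 0, -1], [0, 24, -41, 0, 0, 0, -1]],
  ],
)

```text
time_s: 1.7
tool_pos: [507.0, -323.5, 220.1]
eef_rot: [[-0.0, 1.0, -0.0], [0.0, -0.0, -1.0], [-1.0, -0.0, -0.0]]
ft_force: [0.4, -0.5, 0.1]
opening: 1.001
```

Call:
jog_arm(
  deltas=[
    [[0, 24, -41, 0, 0, 0, -1], [0, 24, -41, 0, 0, 0, -1], [0, 24, -41, 0, 0, 0, -1], [0, 24, -41, 0, 0, 0, -1], [0, -12, -45, 0, 0, 0, -1], [0, -12, -45, 0, 0, 0, -1], [0, -12, -45, 0, 0, 0, -1], [0, -12, -45, 0, 0, 0, -1]],
  ],
)

```text
time_s: 2.5
tool_pos: [553.6, 20.4, 220.1]
eef_rot: [[-0.001, 1.0, -0.0], [-0.0, -0.0, -1.0], [-1.0, -0.001, 0.0]]
ft_force: [0.6, 0.2, -0.0]
opening: 1.001
```

Call:
jog_arm(
  deltas=[
    [[0, -7, -40, 0, 0, 0, -1], [0, -7, -40, 0, 0, 0, -1], [0, -7, -40, 0, 0, 0, -1], [0, -7, -40, 0, 0, 0, -1], [0, -7, -40, 0, 0, 0, -1], [0, -7, -40, 0, 0, 0, -1], [6, -7, -40, 0, 0, 0, -1], [30, -6.5, -40.5, 0, 0, 0, -1]],
  ],
)

```text
time_s: 3.3
tool_pos: [500.2, 341.4, 186.8]
eef_rot: [[0.004, 1.0, -0.001], [0.003, -0.001, -1.0], [-1.0, 0.004, -0.003]]
ft_force: [1.1, 0.5, -0.2]
opening: 0.998
```

```bash
python3 - <<'E'
from h import *
s=snap('side','s1');snap('top','t1')
print(arm.observe()['tool_pos'])
print(proj(s,[[497,341,5],[497,341,45],[497,341,126.5],arm.observe()['tool_pos']]).round(1))
cv2.imwrite('pics/c1.png',cv2.resize(s['frame'][200:360,230:430],None,fx=4,fy=3.75,interpolation=cv2.INTER_CUBIC)[:,:,::-1])
E
```

```text
[495.33708238 343.85446052 181.78698072]
[[324.1 339.4]
 [323.9 327. ]
 [323.6 299.6]
 [324.  280.2]]
```

View pics/c1.png

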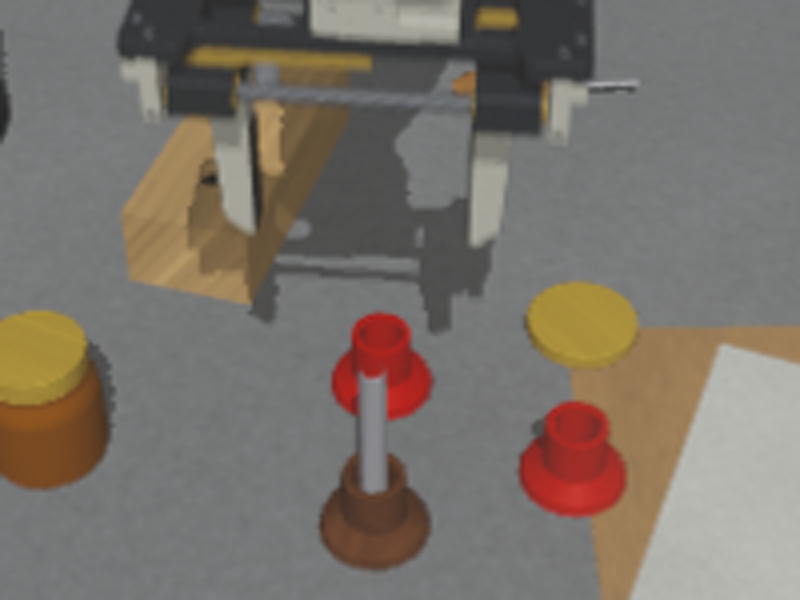

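The rod is at u=323.3 with its top at v=299.5. That agrees with the prediction for (497, 341), which is (323.6, 299.6). The fingers sit higher in the image than predicted, possibly because the arm was still settling, so I'll check again now that it has stopped.

```bash
python3 - <<'E'
from h import *
s=snap('side','s2');p=arm.observe()['tool_pos'];print(p)
print(proj(s,[p,p+[55,0,0],p-[55,0,0]]).round(1))
cv2.imwrite('pics/c2.png',cv2.resize(s['frame'][200:360,230:430],None,fx=4,fy=3.75,interpolation=cv2.INTER_CUBIC)[:,:,::-1])
E
```

```text
[496.78536329 340.87917633 182.7783948 ]
[[323.4 278.6]
 [294.  276.7]
 [353.2 280.5]]
```

View pics/c2.png

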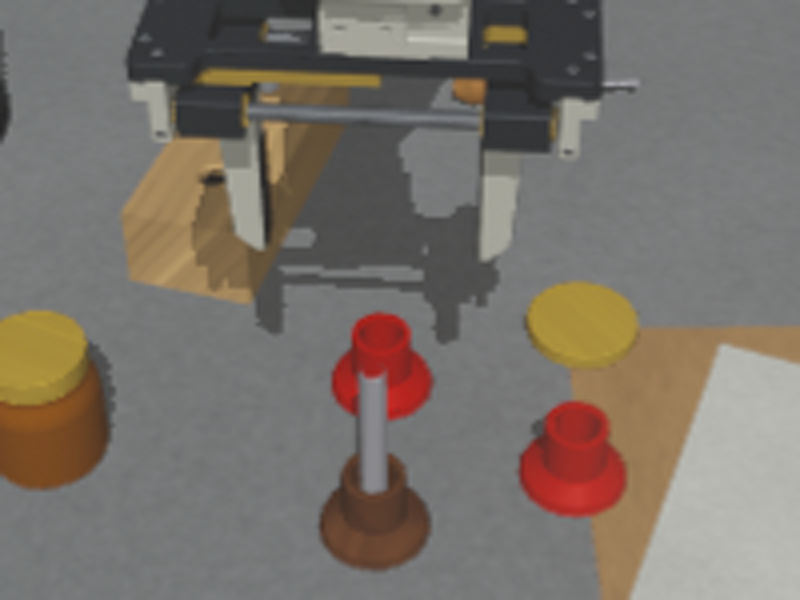

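```bash
python3 - <<'E'
from h import *
s=load('side0');t=load('top0')
p=np.array([314.4,-653,180]);y=np.array([.434,-.901,0]);
for q in (s,t): print(proj(q,[p,p+55*y,p-55*y,p+[0,0,25]]).round(1))
s2=load('side0');t1=snap('top','t2');p=np.array([496.8,340.9,182.8])
print(proj(t1,[p,p+[0,0,25],p+[55,0,0],p-[55,0,0]]).round(1))
def c(f,u,v,w,h,k): return cv2.resize(f[v:v+h,u:u+w],None,fx=k,fy=k,interpolation=cv2.INTER_CUBIC)
cv2.imwrite('pics/c3.png',np.hstack([c(s['frame'],360,30,80,80,5),c(t1['frame'],120,170,80,80,5)])[:,:,::-1])
E
```

```text
[[396.8  92.2]
 [389.9  87.5]
 [404.   97.2]
 [397.4  85.7]]
[[545.9 284.6]
 [564.6 274.8]
 [527.2 294.4]
 [550.3 285. ]]
[[160.7 223.9]
 [157.6 223.2]
 [161.  203. ]
 [160.3 245. ]]
```

View pics/c3.png

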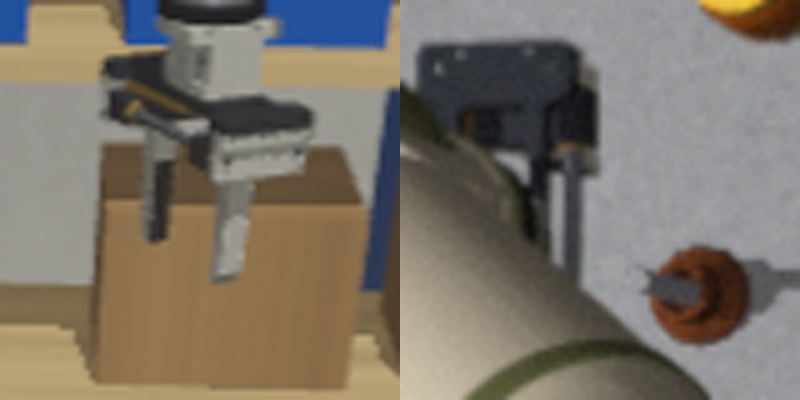

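The fingertips show about 11 px above where the reported TCP projects, while the table objects agree in both views. I'll descend part-way, with the open jaws around the rod, and look again up close.

Call:
jog_arm(
  deltas=[
    [[15, 0, 0, 0, 0, 0, -1], [15, 0, 0, 0, 0, 0, -1], [15, 0, 0, 0, 0, 0, -1], [15, 0, 0, 0, 0, 0, -1], [13, 0, 0, 0, 0, 0, -1], [0, 0, 0, 0, 0, 0, -1], [0, 0, 0, 0, 0, 0, -1], [0, 0, 0, 0, 0, 0, -1]],
  ],
)

```text
time_s: 4.3
tool_pos: [499.4, 339.0, 112.3]
eef_rot: [[0.001, 1.0, 0.0], [0.001, 0.0, -1.0], [-1.0, 0.001, -0.001]]
ft_force: [0.1, 0.7, -0.4]
opening: 0.999
```

```bash
python3 - <<'E'
from h import *
s=snap('side','s3');p=arm.observe()['tool_pos'];print(p)
print(proj(s,[p,p+[55,0,0],p-[55,0,0]]).round(1))
cv2.imwrite('pics/c4.png',cv2.resize(s['frame'][230:350,270:380],None,fx=5,fy=5,interpolation=cv2.INTER_CUBIC)[:,:,::-1])
E
```

```text
[499.42409914 338.9970722  112.39514959]
[[322.5 303.7]
 [294.6 301.7]
 [350.7 305.6]]
```

View pics/c4.png

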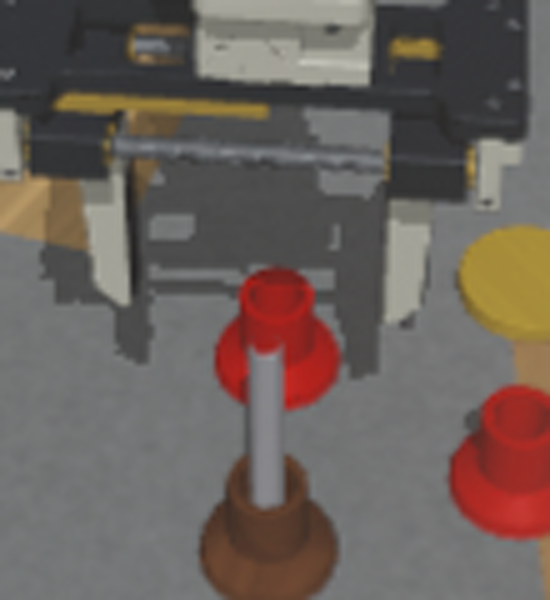

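```bash
python3 - <<'E'
from h import *
t=load('top0');s=load('side0');s3=load('s3')
tip=onz(t,[[298.2,187.8]],60)[0];base=np.array([598.5,23.5,60]);L=(tip-base)/46;L[2]=-1
print('shadow dir per mm',L)
for tipx,sh in (((295,290.6),(296.5,302)),((349,294.4),(342.5,305))):
    g=onz(s3,[sh],0)[0];o,d=ray(s3,[tipx]);d=d[0]
    # g - L*z ... point on sun line: g + k*(-L); camera: o+m d
    k=np.linalg.lstsq(np.c_[-L,-d],o-g,rcond=None)
    print('ground shadow',g.round(1),'tip',(g-L*k[0][0]).round(1),(o+d*k[0][1]).round(1))
    for z in (112,125,138): print(z,(o+d*((z-o[2])/d[2])).round(1))
P=onz(s3,[[323.2,299.5]],126.5);print('rod top side',P)
print('rod top top',[onz(t,[q],126.5).round(1) for q in ([169,226.5],[171,227])])
E
```

```text
shadow dir per mm [ 0.06058448 -0.83927206 -1.        ]
ground shadow [570.5 240.4   0. ] tip [563.  345.  124.7] [553.7 331.3 135.6]
112 [558.1 309.5 112. ]
125 [555.7 321.5 125. ]
138 [553.2 333.5 138. ]
ground shadow [464.2 240.    0. ] tip [442.5 540.3 357.8] [445.2 538.9 359.1]
112 [449.  310.1 112. ]
125 [448.8 322.1 125. ]
138 [448.6 334.1 138. ]
rod top side [[497.71036878 340.92398002 126.5       ]]
rod top top [array([[493.9, 335.9, 126.5]]), array([[492.4, 330.5, 126.5]])]
```

Shadow and ray agree that the visible fingertips are about 25 mm above the reported TCP, with matching x and y. I'll choose a grasp height (TCP at 68) that is safe under either reading.

Call:
jog_arm(
  deltas=[
    [[12, -2, -2, 0, 0, 0, -1], [12, 0, 0, 0, 0, 0, -1], [12, 0, 0, 0, 0, 0, -1], [8, 0, 0, 0, 0, 0, -1], [0, 0, 0, 0, 0, 0, -1], [0, 0, 0, 0, 0, 0, 1], [0, 0, 0, 0, 0, 0, 1], [0, 0, 0, 0, 0, 0, 1]],
  ],
  grip_force=25,
)

```text
time_s: 5.15
tool_pos: [497.4, 340.8, 68.2]
eef_rot: [[0.001, 1.0, -0.0], [0.0, -0.0, -1.0], [-1.0, 0.001, -0.0]]
ft_force: [0.2, -0.2, 0.0]
opening: 0.792
```

Call:
jog_arm(
  deltas=[
    [[0, 0, 0, 0, 0, 0, 1], [0, 0, 0, 0, 0, 0, 1], [0, 0, 0, 0, 0, 0, 1], [0, 0, 0, 0, 0, 0, 1], [0, 0, 0, 0, 0, 0, 1], [0, 0, 0, 0, 0, 0, 1], [0, 0, 0, 0, 0, 0, 1], [0, 0, 0, 0, 0, 0, 1]],
  ],
)

```text
time_s: 5.95
tool_pos: [497.1, 340.6, 67.8]
eef_rot: [[-0.0, 1.0, 0.0], [-0.0, 0.0, -1.0], [-1.0, -0.0, 0.0]]
ft_force: [-0.2, -0.7, 1.0]
opening: 0.143
```

Gripped: the opening corresponds to about 13.3 mm. Lifting and carrying it above the socket.

Call:
jog_arm(
  deltas=[
    [[-8, 0, 0, 0, 0, 0, 1], [-20, 0, 0, 0, 0, 0, 1], [-24, 0, 0, 0, 0, 0, 1], [-24, 0, 0, 0, 0, 0, 1], [-24, 0, 0, 0, 0, 0, 1], [0, 10, 20, 0, 0, 0, 1], [0, 20, 36, 0, 0, 0, 1], [0, 20, 36, 0, 0, 0, 1]],
  ],
)

```text
time_s: 6.75
tool_pos: [547.3, 248.2, 168.6]
eef_rot: [[0.001, 1.0, 0.002], [0.0, 0.002, -1.0], [-1.0, 0.001, -0.0]]
ft_force: [1.3, 0.2, -1.3]
opening: 0.143
```

Call:
jog_arm(
  deltas=[
    [[0, 20, 36, 0, 0, 0, 1], [0, 20, 36, 0, 0, 0, 1], [0, 20, 36, 0, 0, 0, 1], [0, 11, 19, 0, 0, 0, 1], [10, 0, 0, 0, 0, 0, 1], [12, 0, 0, 0, 0, 0, 1], [6, 0, 0, 0, 0, 0, 1], [0, 0, 0, 0, 0, 0, 1]],
  ],
)

```text
time_s: 7.55
tool_pos: [616.7, 123.0, 138.5]
eef_rot: [[-0.002, 1.0, 0.002], [-0.0, 0.002, -1.0], [-1.0, -0.002, 0.0]]
ft_force: [0.1, -0.2, -0.8]
opening: 0.142
```

```bash
python3 - <<'E'
from h import *
s=snap('side','s4');p=arm.observe()['tool_pos'];print(p,arm.observe()['ft_force'])
print(proj(s,[p,p-[0,0,63],[618.3,121.5,60]]).round(1))
cv2.imwrite('pics/c5.png',cv2.resize(s['frame'][180:290,225:345],None,fx=5,fy=5,interpolation=cv2.INTER_CUBIC)[:,:,::-1])
E
```

```text
[617.21026596 123.00622369 139.21315545] [-0.00732277  0.4774665  -1.70677399]
[[281.6 222.3]
 [283.3 242.7]
 [283.4 247.3]]
```

View pics/c5.png

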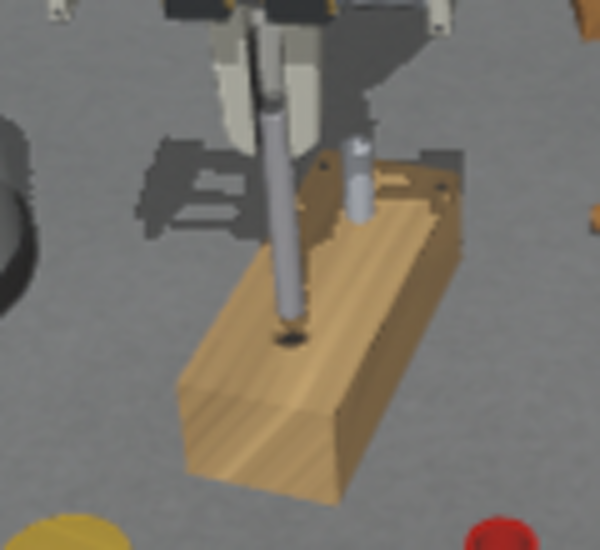

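The rod hangs vertically with its tip at (283, 242.4) and the socket at (283, 247.4). The tip is where the TCP numbers say, so a correction of +0.8 mm in x and -1.5 mm in y is enough.

Call:
jog_arm(
  deltas=[
    [[0, 0.8, 1.5, 0, 0, 0, 1], [4, 0, 0, 0, 0, 0, 1], [4, 0, 0, 0, 0, 0, 1], [4, 0, 0, 0, 0, 0, 1], [4, 0, 0, 0, 0, 0, 1], [2, 0, 0, 0, 0, 0, 1], [2, 0, 0, 0, 0, 0, 1], [0, 0, 0, 0, 0, 0, 1]],
  ],
)

```text
time_s: 8.4
tool_pos: [618.8, 120.1, 119.5]
eef_rot: [[-0.0, 1.0, 0.0], [-0.0, 0.0, -1.0], [-1.0, -0.0, 0.0]]
ft_force: [-0.4, 0.3, -0.5]
opening: 0.137
```

Call:
jog_arm(
  deltas=[
    [[2.5, 0, -0.5, 0, 0, 0, 1], [2.5, 0, 0, 0, 0, 0, 1], [2.5, 0, 0, 0, 0, 0, 1], [2.5, 0, 0, 0, 0, 0, 1], [2.5, 0, 0, 0, 0, 0, 1], [2.5, 0, 0, 0, 0, 0, 1], [1.5, 0, 0, 0, 0, 0, 1], [0, 0, 0, 0, 0, 0, 1]],
  ],
)

```text
time_s: 9.2
tool_pos: [618.8, 120.6, 103.0]
eef_rot: [[-0.0, 1.0, 0.0], [-0.0, 0.0, -1.0], [-1.0, -0.0, 0.0]]
ft_force: [-0.1, -0.0, -1.4]
opening: 0.145
```

Call:
jog_arm(
  deltas=[
    [[1, 0, 0, 0, 0, 0, 1], [1, 0, 0, 0, 0, 0, 1], [1, 0, 0, 0, 0, 0, 1], [1, 0, 0, 0, 0, 0, 1], [0.5, 0, 0, 0, 0, 0, 1], [0.5, 0, 0, 0, 0, 0, 1], [0, 0, 0, 0, 0, 0, 1], [0, 0, 0, 0, 0, 0, 1]],
  ],
)

```text
time_s: 10.0
tool_pos: [619.0, 120.7, 98.3]
eef_rot: [[-0.0, 1.0, -0.0], [0.0, -0.0, -1.0], [-1.0, -0.0, -0.0]]
ft_force: [0.8, 0.1, -1.3]
opening: 0.146
```

Call:
jog_arm(
  deltas=[
    [[0.7, 0, 0, 0, 0, 0, 1], [0.7, 0, 0, 0, 0, 0, 1], [0.7, 0, 0, 0, 0, 0, 1], [0.7, 0, 0, 0, 0, 0, 1], [0, 0, 0, 0, 0, 0, 1], [0, 0, 0, 0, 0, 0, 1], [0, 0, 0, 0, 0, 0, 1], [0, 0, 0, 0, 0, 0, 1]],
  ],
)

```text
time_s: 10.8
tool_pos: [618.9, 120.6, 95.5]
eef_rot: [[-0.0, 1.0, -0.0], [-0.0, -0.0, -1.0], [-1.0, -0.0, 0.0]]
ft_force: [-0.0, -0.2, -0.7]
opening: 0.142
```

Not 24 mm deep. On to the 36 mm level, where contact is expected at TCP z ≈ 86.8.

Call:
jog_arm(
  deltas=[
    [[1.5, 0, 0, 0, 0, 0, 1], [1.5, 0, 0, 0, 0, 0, 1], [1.5, 0, 0, 0, 0, 0, 1], [1.5, 0, 0, 0, 0, 0, 1], [0.5, 0, 0, 0, 0, 0, 1], [0, 0, 0, 0, 0, 0, 1], [0, 0, 0, 0, 0, 0, 1], [0, 0, 0, 0, 0, 0, 1]],
  ],
)

```text
time_s: 11.6
tool_pos: [619.0, 120.7, 89.0]
eef_rot: [[0.0, 1.0, 0.0], [0.0, 0.0, -1.0], [-1.0, 0.0, -0.0]]
ft_force: [0.1, -0.4, -1.6]
opening: 0.139
```

Call:
jog_arm(
  deltas=[
    [[0.5, 0, 0, 0, 0, 0, 1], [0.5, 0, 0, 0, 0, 0, 1], [0.5, 0, 0, 0, 0, 0, 1], [0.5, 0, 0, 0, 0, 0, 1], [0.2, 0, 0, 0, 0, 0, 1], [0, 0, 0, 0, 0, 0, 1], [0, 0, 0, 0, 0, 0, 1], [0, 0, 0, 0, 0, 0, 1]],
  ],
)

```text
time_s: 12.4
tool_pos: [618.9, 120.6, 86.8]
eef_rot: [[-0.0, 1.0, 0.0], [-0.0, 0.0, -1.0], [-1.0, -0.0, 0.0]]
ft_force: [0.9, 0.2, -1.2]
opening: 0.139
```

Call:
jog_arm(
  deltas=[
    [[0.4, 0, 0, 0, 0, 0, 1], [0.3, 0, 0, 0, 0, 0, 1], [0.3, 0, 0, 0, 0, 0, 1], [0, 0, 0, 0, 0, 0, 1], [0, 0, 0, 0, 0, 0, 1], [0, 0, 0, 0, 0, 0, 1], [0, 0, 0, 0, 0, 0, 1], [0, 0, 0, 0, 0, 0, 1]],
  ],
)

```text
time_s: 13.2
tool_pos: [618.9, 120.6, 85.8]
eef_rot: [[-0.0, 1.0, -0.0], [-0.0, -0.0, -1.0], [-1.0, -0.0, 0.0]]
ft_force: [-0.1, 0.4, -1.6]
opening: 0.145
```

Call:
jog_arm(
  deltas=[
    [[0.5, 0, 0, 0, 0, 0, 1], [0.5, 0, 0, 0, 0, 0, 1], [0.5, 0, 0, 0, 0, 0, 1], [0.5, 0, 0, 0, 0, 0, 1], [0, 0, 0, 0, 0, 0, 1], [0, 0, 0, 0, 0, 0, 1], [0, 0, 0, 0, 0, 0, 1], [0, 0, 0, 0, 0, 0, 1]],
  ],
)

```text
time_s: 14.0
tool_pos: [619.0, 120.6, 83.8]
eef_rot: [[0.0, 1.0, 0.0], [-0.0, 0.0, -1.0], [-1.0, 0.0, 0.0]]
ft_force: [-0.1, 0.4, -1.2]
opening: 0.135
```

Call:
jog_arm(
  deltas=[
    [[1.5, 0, 0, 0, 0, 0, 1], [1.5, 0, 0, 0, 0, 0, 1], [1.5, 0, 0, 0, 0, 0, 1], [1.5, 0, 0, 0, 0, 0, 1], [0.8, 0, 0, 0, 0, 0, 1], [0, 0, 0, 0, 0, 0, 1], [0, 0, 0, 0, 0, 0, 1], [0, 0, 0, 0, 0, 0, 1]],
  ],
)

```text
time_s: 14.8
tool_pos: [619.0, 120.7, 77.0]
eef_rot: [[0.0, 1.0, -0.0], [0.0, -0.0, -1.0], [-1.0, 0.0, -0.0]]
ft_force: [0.4, -0.6, -1.5]
opening: 0.136
```

Call:
jog_arm(
  deltas=[
    [[0.4, 0, 0, 0, 0, 0, 1], [0.4, 0, 0, 0, 0, 0, 1], [0.4, 0, 0, 0, 0, 0, 1], [0.4, 0, 0, 0, 0, 0, 1], [0.4, 0, 0, 0, 0, 0, 1], [0, 0, 0, 0, 0, 0, 1], [0, 0, 0, 0, 0, 0, 1], [0, 0, 0, 0, 0, 0, 1]],
  ],
)

```text
time_s: 15.6
tool_pos: [618.9, 120.6, 75.0]
eef_rot: [[-0.0, 1.0, 0.0], [-0.0, 0.0, -1.0], [-1.0, -0.0, 0.0]]
ft_force: [-0.0, -0.4, -1.3]
opening: 0.144
```

Call:
jog_arm(
  deltas=[
    [[0.3, 0, 0, 0, 0, 0, 1], [0.3, 0, 0, 0, 0, 0, 1], [0, 0, 0, 0, 0, 0, 1], [0, 0, 0, 0, 0, 0, 1], [0, 0, 0, 0, 0, 0, 1], [0, 0, 0, 0, 0, 0, 1], [0, 0, 0, 0, 0, 0, 1], [0, 0, 0, 0, 0, 0, 1]],
  ],
)

```text
time_s: 16.4
tool_pos: [619.2, 120.8, 74.7]
eef_rot: [[0.001, 1.0, 0.0], [0.0, 0.0, -1.0], [-1.0, 0.001, -0.0]]
ft_force: [0.7, 0.1, 6.3]
opening: 0.143
```

Contact: about 7.7 N at TCP z 74.7, against 74.8 expected for a 48 mm depth. So post C (94 mm) is the right one, in the middle rack hole. Lifting out and returning the rod.

Call:
jog_arm(
  deltas=[
    [[-2, 0, 0, 0, 0, 0, 1], [-8, 0, 0, 0, 0, 0, 1], [-15, 0, 0, 0, 0, 0, 1], [-20, 0, 0, 0, 0, 0, 1], [-20, 0, 0, 0, 0, 0, 1], [-20, 0, 0, 0, 0, 0, 1], [-10, -6, -10, 0, 0, 0, 1], [0, -12, -22, 0, 0, 0, 1]],
  ],
)

```text
time_s: 17.2
tool_pos: [602.1, 151.7, 171.4]
eef_rot: [[0.003, 1.0, -0.004], [0.0, -0.004, -1.0], [-1.0, 0.003, -0.0]]
ft_force: [0.0, 0.7, -1.1]
opening: 0.143
```

Call:
jog_arm(
  deltas=[
    [[0, -20, -36, 0, 0, 0, 1], [0, -20, -36, 0, 0, 0, 1], [0, -20, -36, 0, 0, 0, 1], [0, -20, -36, 0, 0, 0, 1], [0, -16, -29, 0, 0, 0, 1], [0, -8, -15, 0, 0, 0, 1], [0, 0, 0, 0, 0, 0, 1], [0, 0, 0, 0, 0, 0, 1]],
  ],
)

```text
time_s: 18.0
tool_pos: [497.3, 339.7, 169.3]
eef_rot: [[0.0, 1.0, -0.0], [-0.001, -0.0, -1.0], [-1.0, 0.0, 0.001]]
ft_force: [-0.2, 0.5, -0.7]
opening: 0.14
```

Call:
jog_arm(
  deltas=[
    [[10, 0, -0.9, 0, 0, 0, 1], [20, 0, 0, 0, 0, 0, 1], [20, 0, 0, 0, 0, 0, 1], [15, 0, 0, 0, 0, 0, 1], [10, 0, 0, 0, 0, 0, 1], [5, 0, 0, 0, 0, 0, 1], [0, 0, 0, 0, 0, 0, 1], [0, 0, 0, 0, 0, 0, 1]],
  ],
)

```text
time_s: 18.8
tool_pos: [497.2, 341.8, 89.8]
eef_rot: [[0.001, 1.0, -0.0], [0.0, -0.0, -1.0], [-1.0, 0.001, -0.0]]
ft_force: [0.3, 0.4, -1.8]
opening: 0.139
```

Call:
jog_arm(
  deltas=[
    [[5, 0, 0, 0, 0, 0, 1], [5, 0, 0, 0, 0, 0, 1], [4, 0, 0, 0, 0, 0, 1], [3, 0, 0, 0, 0, 0, 1], [2, 0, 0, 0, 0, 0, 1], [1, 0, 0, 0, 0, 0, 1], [0.5, 0, 0, 0, 0, 0, 1], [0, 0, 0, 0, 0, 0, 1]],
  ],
)

```text
time_s: 19.6
tool_pos: [496.9, 341.6, 68.9]
eef_rot: [[-0.0, 1.0, 0.0], [-0.0, 0.0, -1.0], [-1.0, -0.0, 0.0]]
ft_force: [-0.7, -0.4, -1.8]
opening: 0.143
```

Call:
jog_arm(
  deltas=[
    [[0.3, 0, 0.8, 0, 0, 0, 1], [0.3, 0, 0, 0, 0, 0, 1], [0.3, 0, 0, 0, 0, 0, 1], [0.2, 0, 0, 0, 0, 0, 1], [0, 0, 0, 0, 0, 0, 1], [0, 0, 0, 0, 0, 0, 1], [0, 0, 0, 0, 0, 0, 1], [0, 0, 0, 0, 0, 0, 1]],
  ],
)

```text
time_s: 20.4
tool_pos: [496.9, 340.8, 67.8]
eef_rot: [[-0.0, 1.0, 0.0], [0.0, 0.0, -1.0], [-1.0, -0.0, -0.0]]
ft_force: [-1.2, -0.2, -1.6]
opening: 0.142
```

Call:
jog_arm(
  deltas=[
    [[0, 0, 0, 0, 0, 0, 0.5], [0, 0, 0, 0, 0, 0, 0.3], [0, 0, 0, 0, 0, 0, 0], [0, 0, 0, 0, 0, 0, -1], [0, 0, 0, 0, 0, 0, -1], [0, 0, 0, 0, 0, 0, -1], [0, 0, 0, 0, 0, 0, -1], [0, 0, 0, 0, 0, 0, -1]],
  ],
)

```text
time_s: 21.2
tool_pos: [496.9, 340.8, 67.8]
eef_rot: [[-0.0, 1.0, 0.0], [0.0, 0.0, -1.0], [-1.0, -0.0, -0.0]]
ft_force: [0.9, -0.2, -0.4]
opening: 0.783
```

Call:
jog_arm(
  deltas=[
    [[-5, 0, 0, 0, 0, 0, -1], [-20, 0, 0, 0, 0, 0, -1], [-30, 0, 0, 0, 0, 0, -1], [-35, 0, 0, 0, 0, 0, -1], [-35, 0, 0, 0, 0, 0, -1], [-15, 0, 0, 0, 0, 0, -1], [0, 0, 0, 0, 0, 0, -1], [0, 0, 0, 0, 0, 0, -1]],
  ],
)

```text
time_s: 22.0
tool_pos: [496.8, 340.4, 207.6]
eef_rot: [[0.0, 1.0, -0.0], [-0.0, -0.0, -1.0], [-1.0, 0.0, 0.0]]
ft_force: [-0.2, 0.6, -0.3]
opening: 1.004
```

```bash
python3 - <<'E'
from h import *
s=snap('side','s5');p=arm.observe()['tool_pos'];print(p)
a,b=[x['frame'][290:355,305:345].astype(float) for x in (s,load('s3'))]
d=np.abs(a-b).mean(2);print('stand diff mean,max',d.mean(),d.max(),(d>30).sum())
for f,n in((a,'now'),(b,'before')):
    for v in(302-290,312-290,320-290):
        row=f[v];k=(row.max(1)-row.min(1)<22);i=np.where(k)[0]+305;print(n,v+290,i[(i>316)&(i<331)])
E
```

```text
[496.49943434 340.18086445 206.81971878]
stand diff mean,max 3.796410256410257 44.0 105
now 302 [320 321 322 323 324 325]
now 312 [317 318 319 320 321 322 323 324 325 326 327 328 329 330]
now 320 [317 318 319 320 321 322 323 324 325 326 327 328 329 330]
before 302 [320 321 322 323 324 325]
before 312 [317 318 319 320 321 322 323 324 325 326 327 328 329 330]
before 320 [317 318 319 320 321 322 323 324 325 326 327 328 329 330]
```

The rod is upright in its stand, unchanged from before. Next, confirm post C's place from the first pictures.

```bash
python3 - <<'E'
from h import *
s=load('side0')
c=np.array([486.9,-330.9]);ax=np.array([-.217,.976])
for n,px,k in(('near',(348.4,164.4),55),('mid',(345.4,150.4),0),('far',(342.8,146.4),-55)):
    b=c+k*ax
    print(n,'seen',px,{h:proj(s,[[*b,h]])[0].round(1).tolist() for h in(75,87,99)})
E
```

```text
near seen (348.4, 164.4) {75: [348.8, 164.4], 87: [348.9, 161.1], 99: [349.0, 157.8]}
mid seen (345.4, 150.4) {75: [346.0, 156.2], 87: [346.0, 153.0], 99: [346.1, 149.7]}
far seen (342.8, 146.4) {75: [343.3, 148.5], 87: [343.3, 145.4], 99: [343.4, 142.2]}
```

Call:
jog_arm(
  deltas=[
    [[0, 7, 40, 0, 0, 0, -1], [0, 7, 40, 0, 0, 0, -1], [0, 7, 40, 0, 0, 0, -1], [0, 7, 40, 0, 0, 0, -1], [0, 7, 40, 0, 0, 0, -1], [0, 7, 40, 0, 0, 0, -1], [0, 7, 40, 0, 0, 0, -1], [0, 7, 40, 0, 0, 0, -1]],
  ],
)

```text
time_s: 22.85
tool_pos: [552.2, 19.0, 206.3]
eef_rot: [[-0.003, 1.0, 0.0], [-0.0, 0.0, -1.0], [-1.0, -0.003, 0.0]]
ft_force: [1.0, 1.1, -0.2]
opening: 1.001
```

Call:
jog_arm(
  deltas=[
    [[0, -7, 44, 0, 0, 0, -1], [0, -8, 44, 0, 0, 0, -1], [0, -8, 44, 0, 0, 0, -1], [0, -8, 44, 0, 0, 0, -1], [0, -8, 44, 0, 0, 0, -1], [0, -8, 44, 0, 0, 0, -1], [0, -9, 44, 0, 0, 0, -1], [0, -10, 43, 0, 0, 0, -1]],
  ],
)

```text
time_s: 23.65
tool_pos: [485.7, -331.7, 206.2]
eef_rot: [[-0.002, 1.0, 0.0], [0.001, 0.0, -1.0], [-1.0, -0.002, -0.001]]
ft_force: [0.9, 1.2, 0.6]
opening: 1.001
```

The middle post is C: its top is at v 150.4, against 149.7 predicted for a 99 mm top. Descending around it.

Call:
jog_arm(
  deltas=[
    [[20, 1.8, 0, 0, 0, 0, -1], [30, 0, 0, 0, 0, 0, -1], [30, 0, 0, 0, 0, 0, -1], [25, 0, 0, 0, 0, 0, -1], [20, 0, 0, 0, 0, 0, -1], [15, 0, 0, 0, 0, 0, -1], [10, 0, 0, 0, 0, 0, -1], [0, 0, 0, 0, 0, 0, -1]],
  ],
)

```text
time_s: 24.45
tool_pos: [487.5, -329.4, 55.7]
eef_rot: [[-0.003, 1.0, 0.0], [0.002, 0.0, -1.0], [-1.0, -0.003, -0.002]]
ft_force: [0.4, 0.4, -0.1]
opening: 0.998
```

Call:
jog_arm(
  deltas=[
    [[0, 0, 0, 0, 0, 0, 1], [0, 0, 0, 0, 0, 0, 1], [0, 0, 0, 0, 0, 0, 1], [0, 0, 0, 0, 0, 0, 1], [0, 0, 0, 0, 0, 0, 1], [0, 0, 0, 0, 0, 0, 1], [0, 0, 0, 0, 0, 0, 1], [0, 0, 0, 0, 0, 0, 1]],
  ],
)

```text
time_s: 25.25
tool_pos: [488.7, -330.3, 57.8]
eef_rot: [[-0.0, 1.0, 0.0], [-0.0, 0.0, -1.0], [-1.0, -0.0, 0.0]]
ft_force: [-0.2, -0.6, -0.2]
opening: 0.361
```

Call:
jog_arm(
  deltas=[
    [[0, 0, 0, 0, 0, 0, 1], [0, 0, 0, 0, 0, 0, 1], [0, 0, 0, 0, 0, 0, 1], [0, 0, 0, 0, 0, 0, 1], [0, 0, 0, 0, 0, 0, 1], [0, 0, 0, 0, 0, 0, 1], [0, 0, 0, 0, 0, 0, 1], [0, 0, 0, 0, 0, 0, 1]],
  ],
)

```text
time_s: 26.05
tool_pos: [488.7, -330.2, 57.8]
eef_rot: [[-0.0, 1.0, 0.0], [0.0, 0.0, -1.0], [-1.0, -0.0, -0.0]]
ft_force: [-0.2, -0.1, -0.0]
opening: 0.142
```

Opening 0.142 for a 16 mm post is a bit low (0.172 expected). I'll lift and look to confirm the grip.

Call:
jog_arm(
  deltas=[
    [[-3, 0, 0, 0, 0, 0, 1], [-6, 0, 0, 0, 0, 0, 1], [-12, 0, 0, 0, 0, 0, 1], [-20, 0, 0, 0, 0, 0, 1], [-30, 0, 0, 0, 0, 0, 1], [-30, 0, 0, 0, 0, 0, 1], [-10, 0, 0, 0, 0, 0, 1], [0, 0, 0, 0, 0, 0, 1]],
  ],
)

```text
time_s: 26.85
tool_pos: [489.6, -330.8, 170.9]
eef_rot: [[0.003, 1.0, -0.0], [-0.002, -0.0, -1.0], [-1.0, 0.003, 0.002]]
ft_force: [-0.3, 0.1, -1.1]
opening: 0.142
```

```bash
python3 - <<'E'
from h import *
s=snap('side','s6');o=arm.observe();p=o['tool_pos'];print(p,o['ft_force'],o['opening'])
print(proj(s,[p,p-[0,0,53],p+[0,0,41]]).round(1))
cv2.imwrite('pics/c6.png',cv2.resize(s['frame'][90:200,300:400],None,fx=6,fy=5.4,interpolation=cv2.INTER_CUBIC)[:,:,::-1])
E
```

```text
[ 488.75023759 -330.45649052  169.31461756] [ 0.40476062  0.56135738 -1.09562841] 0.14118341982791502
[[346.  130. ]
 [345.7 145. ]
 [346.3 118. ]]
```

View pics/c6.png

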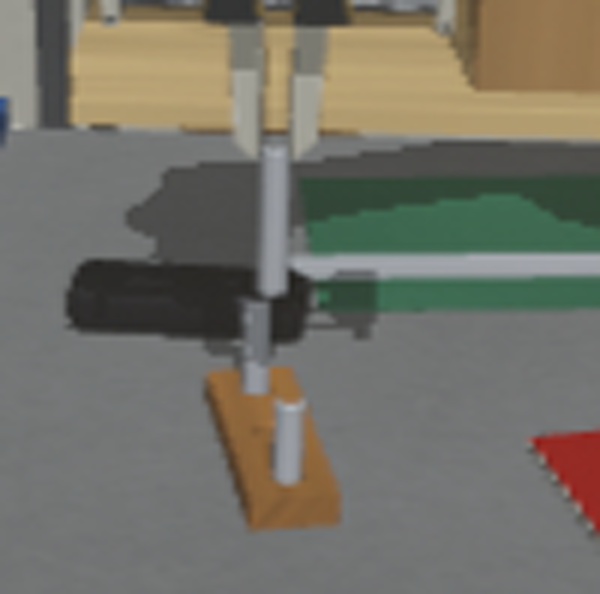

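Post C is held near its top and hangs vertically, with its foot at v=144.6 against 145 predicted; A and B are still in the rack. Carrying it at a height that clears the fixed post.

Call:
jog_arm(
  deltas=[
    [[-8, 3, 10, 0, 0, 0, 1], [-8, 6, 20, 0, 0, 0, 1], [-8, 9, 30, 0, 0, 0, 1], [-6, 9, 32, 0, 0, 0, 1], [0, 10, 35, 0, 0, 0, 1], [0, 10, 35, 0, 0, 0, 1], [0, 10, 35, 0, 0, 0, 1], [0, 10, 35, 0, 0, 0, 1]],
  ],
)

```text
time_s: 27.7
tool_pos: [555.3, -564.2, 197.2]
eef_rot: [[-0.002, 1.0, -0.0], [0.001, -0.0, -1.0], [-1.0, -0.002, -0.001]]
ft_force: [0.0, -0.1, 0.7]
opening: 0.142
```

Call:
jog_arm(
  deltas=[
    [[0, 10, 35, 0, 0, 0, 1], [0, 10, 35, 0, 0, 0, 1], [0, 10, 35, 0, 0, 0, 1], [0, 10, 35, 0, 0, 0, 1], [0, 10, 35, 0, 0, 0, 1], [0, 8, 25, 0, 0, 0, 1], [0, 5, 15, 0, 0, 0, 1], [0, 0, 5, 0, 0, 0, 1]],
  ],
)

```text
time_s: 28.5
tool_pos: [618.0, -783.4, 194.5]
eef_rot: [[-0.003, 1.0, -0.001], [0.002, -0.001, -1.0], [-1.0, -0.003, -0.002]]
ft_force: [0.3, 0.1, -0.4]
opening: 0.144
```

I got the sign of y wrong: tool +z is world -y, so the arm went away from the jig, through clear space. Reversing toward the socket.

Call:
jog_arm(
  deltas=[
    [[0, 0, -15, 0, 0, 0, 1], [0, 0, -30, 0, 0, 0, 1], [0, 0, -38, 0, 0, 0, 1], [0, 0, -40, 0, 0, 0, 1], [0, 0, -40, 0, 0, 0, 1], [0, 0, -40, 0, 0, 0, 1], [0, 0, -40, 0, 0, 0, 1], [0, 0, -40, 0, 0, 0, 1]],
  ],
)

```text
time_s: 29.3
tool_pos: [617.7, -497.3, 198.5]
eef_rot: [[-0.001, 1.0, 0.0], [0.0, 0.0, -1.0], [-1.0, -0.001, -0.0]]
ft_force: [1.0, -0.5, 0.4]
opening: 0.142
```

Call:
jog_arm(
  deltas=[
    [[0, 0, -40, 0, 0, 0, 1], [0, 0, -40, 0, 0, 0, 1], [0, 0, -40, 0, 0, 0, 1], [0, 0, -40, 0, 0, 0, 1], [0, 0, -40, 0, 0, 0, 1], [0, 0, -40, 0, 0, 0, 1], [0, 0, -40, 0, 0, 0, 1], [0, 0, -40, 0, 0, 0, 1]],
  ],
)

```text
time_s: 30.1
tool_pos: [617.7, -177.7, 198.6]
eef_rot: [[-0.001, 1.0, 0.0], [-0.0, 0.0, -1.0], [-1.0, -0.001, 0.0]]
ft_force: [-0.2, 0.0, 0.2]
opening: 0.147
```

Call:
jog_arm(
  deltas=[
    [[0, 0, -40, 0, 0, 0, 1], [0, 0, -40, 0, 0, 0, 1], [0, 0, -40, 0, 0, 0, 1], [0, 0, -40, 0, 0, 0, 1], [0, 0, -40, 0, 0, 0, 1], [0, 0, -40, 0, 0, 0, 1], [0, 0, -30, 0, 0, 0, 1], [0, 0, -15, 0, 0, 0, 1]],
  ],
)

```text
time_s: 30.9
tool_pos: [617.6, 109.0, 198.7]
eef_rot: [[-0.0, 1.0, 0.004], [0.001, 0.004, -1.0], [-1.0, -0.0, -0.001]]
ft_force: [0.0, 0.8, -0.6]
opening: 0.145
```

Call:
jog_arm(
  deltas=[
    [[5, 0.9, -7, 0, 0, 0, 1], [12, 0, -5, 0, 0, 0, 1], [15, 0, 0, 0, 0, 0, 1], [15, 0, 0, 0, 0, 0, 1], [12, 0, 0, 0, 0, 0, 1], [8, 0, 0, 0, 0, 0, 1], [3, 0, 0, 0, 0, 0, 1], [0, 0, 0, 0, 0, 0, 1]],
  ],
)

```text
time_s: 31.7
tool_pos: [619.6, 117.6, 128.3]
eef_rot: [[-0.001, 1.0, -0.0], [-0.0, -0.0, -1.0], [-1.0, -0.001, 0.0]]
ft_force: [-0.6, 0.1, -0.1]
opening: 0.147
```

```bash
python3 - <<'E'
from h import *
s=snap('side','s7');o=arm.observe();p=o['tool_pos'];print(p,o['ft_force'],o['opening'])
print(proj(s,[p,p-[0,0,52.8],p+[0,0,41.2],[618.6,121.1,60]]).round(1))
cv2.imwrite('pics/c7.png',cv2.resize(s['frame'][185:265,240:340],None,fx=8,fy=7.5,interpolation=cv2.INTER_CUBIC)[:,:,::-1])
E
```

```text
[619.8070091  117.72632763 128.85041607] [-0.75254424 -0.01893721 -0.49444335] 0.1431399554759055
[[281.2 224.3]
 [282.6 241.3]
 [280.  210.4]
 [283.3 247.2]]
```

View pics/c7.png

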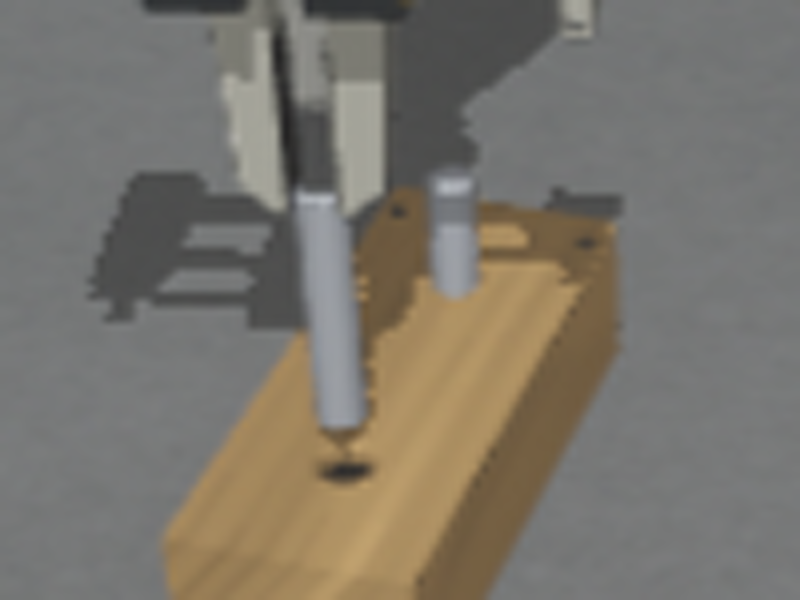

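```bash
python3 - <<'E'
from h import *
def sat(f,u):
    s=load(f)['frame'].astype(float);c=s[225:262,u-1:u+2].mean(1);return c[:,0]-c[:,2]
for f,u in(('s4',283),('s7',283)):
    x=sat(f,u);print(f,dict(zip(range(236,256),x[11:31].round().astype(int))))
    g=load(f)['frame'][:,:,2].astype(int)
    for v in (228,234): print(v,g[v,272:294], (load(f)['frame'].astype(int)[v,272:294,0]-g[v,272:294]))
    print('lum',load(f)['frame'][240:254,283].mean(1).round())
E
```

```text
s4 {236: np.int64(-2), 237: np.int64(-3), 238: np.int64(-3), 239: np.int64(-3), 240: np.int64(-3), 241: np.int64(-3), 242: np.int64(-2), 243: np.int64(15), 244: np.int64(55), 245: np.int64(51), 246: np.int64(38), 247: np.int64(6), 248: np.int64(18), 249: np.int64(54), 250: np.int64(75), 251: np.int64(76), 252: np.int64(75), 253: np.int64(76), 254: np.int64(76), 255: np.int64(76)}
228 [121 120 120 120 113  78  79 107 135 140 137 127 103  64  63  62  66  74
  93  93  92  95] [-2 -1 -2 -2  0 18 36  9 -3 -2 -1 -2  5 38 45 46 48 57 70 71 72 71]
234 [119 113  97  92  91  91  91 101 130 140 138 135 117  80  71  94  92  93
  95  99 101 101] [-1 17 61 73 71 69 67 41 -2 -3 -3 -3  0 18 56 71 71 72 73 73 75 76]
lum [135. 135. 134. 126. 100.  93.  70.  50.  60. 103. 140. 141. 141. 141.]
s7 {236: np.int64(-8), 237: np.int64(-9), 238: np.int64(-8), 239: np.int64(-8), 240: np.int64(-8), 241: np.int64(-3), 242: np.int64(40), 243: np.int64(53), 244: np.int64(67), 245: np.int64(64), 246: np.int64(48), 247: np.int64(6), 248: np.int64(17), 249: np.int64(54), 250: np.int64(75), 251: np.int64(76), 252: np.int64(76), 253: np.int64(76), 254: np.int64(76), 255: np.int64(76)}
228 [ 86  86  86  86  85  81 107 150 160 163 159 147 122  68  62  62  66  75
  92  93  93  95] [ 1  0  0  0  3 10  4 -9 -8 -9 -9 -8 -1 36 45 46 48 56 71 71 71 71]
234 [119 114  98  93  91  91 106 140 156 161 162 152 132  88  72  93  93  93
  95  99 100 101] [-1 16 60 73 71 69 49 -5 -8 -8 -8 -8 -5 15 55 72 71 72 73 73 75 76]
lum [153. 148.  88.  91. 118. 105.  91.  51.  61. 104. 140. 141. 141. 141.]
```

Edge comparisons with the rod's successful insertion put the best post TCP at about (619.2, 121.0).

Call:
jog_arm(
  deltas=[
    [[0, -0.6, -3.3, 0, 0, 0, 1], [4, 0, 0, 0, 0, 0, 1], [4, 0, 0, 0, 0, 0, 1], [3, 0, 0, 0, 0, 0, 1], [2, 0, 0, 0, 0, 0, 1], [0, 0, 0, 0, 0, 0, 1], [0, 0, 0, 0, 0, 0, 1], [0, 0, 0, 0, 0, 0, 1]],
  ],
)

```text
time_s: 32.55
tool_pos: [619.1, 121.1, 115.9]
eef_rot: [[0.0, 1.0, 0.0], [0.0, 0.0, -1.0], [-1.0, 0.0, -0.0]]
ft_force: [-0.7, 0.6, -1.0]
opening: 0.142
```

Call:
jog_arm(
  deltas=[
    [[1, 0, 0, 0, 0, 0, 1], [1, 0, 0, 0, 0, 0, 1], [1, 0, 0, 0, 0, 0, 1], [1, 0, 0, 0, 0, 0, 1], [0.5, 0, 0, 0, 0, 0, 1], [0, 0, 0, 0, 0, 0, 1], [0, 0, 0, 0, 0, 0, 1], [0, 0, 0, 0, 0, 0, 1]],
  ],
)

```text
time_s: 33.35
tool_pos: [619.1, 121.1, 111.3]
eef_rot: [[0.0, 1.0, 0.0], [0.0, 0.0, -1.0], [-1.0, 0.0, -0.0]]
ft_force: [-0.7, 0.3, -0.6]
opening: 0.146
```

Call:
jog_arm(
  deltas=[
    [[0.5, 0, 0, 0, 0, 0, 1], [0.5, 0, 0, 0, 0, 0, 1], [0.5, 0, 0, 0, 0, 0, 1], [0.5, 0, 0, 0, 0, 0, 1], [0, 0, 0, 0, 0, 0, 1], [0, 0, 0, 0, 0, 0, 1], [0, 0, 0, 0, 0, 0, 1], [0, 0, 0, 0, 0, 0, 1]],
  ],
)

```text
time_s: 34.15
tool_pos: [619.0, 121.1, 109.3]
eef_rot: [[-0.0, 1.0, 0.0], [-0.0, 0.0, -1.0], [-1.0, -0.0, 0.0]]
ft_force: [0.0, -0.4, -0.8]
opening: 0.142
```

Call:
jog_arm(
  deltas=[
    [[0.8, 0, 0, 0, 0, 0, 1], [0.8, 0, 0, 0, 0, 0, 1], [0.8, 0, 0, 0, 0, 0, 1], [0.8, 0, 0, 0, 0, 0, 1], [0.8, 0, 0, 0, 0, 0, 1], [0, 0, 0, 0, 0, 0, 1], [0, 0, 0, 0, 0, 0, 1], [0, 0, 0, 0, 0, 0, 1]],
  ],
)

```text
time_s: 34.95
tool_pos: [619.0, 121.0, 105.3]
eef_rot: [[-0.0, 1.0, 0.0], [-0.0, 0.0, -1.0], [-1.0, -0.0, 0.0]]
ft_force: [0.1, 0.5, -0.9]
opening: 0.144
```

Call:
jog_arm(
  deltas=[
    [[1.5, 0, 0, 0, 0, 0, 1], [1.5, 0, 0, 0, 0, 0, 1], [1.5, 0, 0, 0, 0, 0, 1], [1.5, 0, 0, 0, 0, 0, 1], [1.5, 0, 0, 0, 0, 0, 1], [1.5, 0, 0, 0, 0, 0, 1], [0, 0, 0, 0, 0, 0, 1], [0, 0, 0, 0, 0, 0, 1]],
  ],
)

```text
time_s: 35.75
tool_pos: [619.1, 121.0, 96.3]
eef_rot: [[-0.0, 1.0, 0.0], [-0.0, 0.0, -1.0], [-1.0, -0.0, 0.0]]
ft_force: [0.4, 0.2, -0.9]
opening: 0.145
```

Call:
jog_arm(
  deltas=[
    [[1.5, 0, 0, 0, 0, 0, 1], [1.5, 0, 0, 0, 0, 0, 1], [1.5, 0, 0, 0, 0, 0, 1], [1.5, 0, 0, 0, 0, 0, 1], [1.5, 0, 0, 0, 0, 0, 1], [1.5, 0, 0, 0, 0, 0, 1], [0, 0, 0, 0, 0, 0, 1], [0, 0, 0, 0, 0, 0, 1]],
  ],
)

```text
time_s: 36.55
tool_pos: [619.0, 121.0, 87.2]
eef_rot: [[-0.0, 1.0, 0.0], [-0.0, 0.0, -1.0], [-1.0, -0.0, 0.0]]
ft_force: [-0.7, -0.1, -1.1]
opening: 0.144
```

Call:
jog_arm(
  deltas=[
    [[1.5, 0, 0, 0, 0, 0, 1], [1.5, 0, 0, 0, 0, 0, 1], [1.5, 0, 0, 0, 0, 0, 1], [1.5, 0, 0, 0, 0, 0, 1], [1.5, 0, 0, 0, 0, 0, 1], [1.5, 0, 0, 0, 0, 0, 1], [0, 0, 0, 0, 0, 0, 1], [0, 0, 0, 0, 0, 0, 1]],
  ],
)

```text
time_s: 37.35
tool_pos: [619.0, 121.0, 78.2]
eef_rot: [[-0.0, 1.0, 0.0], [-0.0, 0.0, -1.0], [-1.0, -0.0, 0.0]]
ft_force: [-0.4, 0.1, -1.4]
opening: 0.146
```

Call:
jog_arm(
  deltas=[
    [[1.5, 0, 0, 0, 0, 0, 1], [1.5, 0, 0, 0, 0, 0, 1], [1.5, 0, 0, 0, 0, 0, 1], [1.5, 0, 0, 0, 0, 0, 1], [1.5, 0, 0, 0, 0, 0, 1], [1.5, 0, 0, 0, 0, 0, 1], [1, 0, 0, 0, 0, 0, 1], [0, 0, 0, 0, 0, 0, 1]],
  ],
)

```text
time_s: 38.15
tool_pos: [618.9, 121.0, 68.1]
eef_rot: [[-0.0, 1.0, 0.0], [-0.0, 0.0, -1.0], [-1.0, -0.0, 0.0]]
ft_force: [-0.4, -0.0, -0.7]
opening: 0.144
```

Call:
jog_arm(
  deltas=[
    [[0.5, 0, 0, 0, 0, 0, 1], [0.5, 0, 0, 0, 0, 0, 1], [0.5, 0, 0, 0, 0, 0, 1], [0.5, 0, 0, 0, 0, 0, 1], [0.2, 0, 0, 0, 0, 0, 1], [0, 0, 0, 0, 0, 0, 1], [0, 0, 0, 0, 0, 0, 1], [0, 0, 0, 0, 0, 0, 1]],
  ],
)

```text
time_s: 38.95
tool_pos: [619.0, 121.0, 66.1]
eef_rot: [[-0.0, 1.0, 0.0], [-0.0, 0.0, -1.0], [-1.0, -0.0, 0.0]]
ft_force: [-1.1, 1.0, -0.6]
opening: 0.143
```

Call:
jog_arm(
  deltas=[
    [[0.3, 0, 0, 0, 0, 0, 1], [0.3, 0, 0, 0, 0, 0, 1], [0.3, 0, 0, 0, 0, 0, 1], [0.2, 0, 0, 0, 0, 0, 1], [0, 0, 0, 0, 0, 0, 1], [0, 0, 0, 0, 0, 0, 1], [0, 0, 0, 0, 0, 0, 1], [0, 0, 0, 0, 0, 0, 1]],
  ],
)

```text
time_s: 39.75
tool_pos: [619.0, 121.0, 64.9]
eef_rot: [[-0.0, 1.0, 0.0], [-0.0, 0.0, -1.0], [-1.0, -0.0, 0.0]]
ft_force: [-0.5, -0.0, -1.5]
opening: 0.143
```

Call:
jog_arm(
  deltas=[
    [[0.2, 0, 0, 0, 0, 0, 1], [0.2, 0, 0, 0, 0, 0, 1], [0, 0, 0, 0, 0, 0, 1], [0, 0, 0, 0, 0, 0, 1], [0, 0, 0, 0, 0, 0, 1], [0, 0, 0, 0, 0, 0, 1], [0, 0, 0, 0, 0, 0, 1], [0, 0, 0, 0, 0, 0, 1]],
  ],
)

```text
time_s: 40.55
tool_pos: [619.1, 121.1, 64.7]
eef_rot: [[0.0, 1.0, -0.0], [0.0, -0.0, -1.0], [-1.0, 0.0, -0.0]]
ft_force: [-1.5, 0.3, 2.9]
opening: 0.146
```

Contact of about 4 N at 64.7, against 64.8 predicted for fully home. Releasing and withdrawing.

Call:
jog_arm(
  deltas=[
    [[0, 0, 0, 0, 0, 0, 0.6], [0, 0, 0, 0, 0, 0, 0.3], [0, 0, 0, 0, 0, 0, 0], [0, 0, 0, 0, 0, 0, -1], [0, 0, 0, 0, 0, 0, -1], [0, 0, 0, 0, 0, 0, -1], [0, 0, 0, 0, 0, 0, -1], [0, 0, 0, 0, 0, 0, -1]],
  ],
)

```text
time_s: 41.35
tool_pos: [619.1, 121.0, 64.6]
eef_rot: [[-0.0, 1.0, -0.0], [-0.0, -0.0, -1.0], [-1.0, -0.0, 0.0]]
ft_force: [-0.1, -0.2, 0.2]
opening: 0.75
```

Call:
jog_arm(
  deltas=[
    [[-5, 0, 0, 0, 0, 0, -1], [-15, 0, 0, 0, 0, 0, -1], [-25, 0, 0, 0, 0, 0, -1], [-30, 0, 0, 0, 0, 0, -1], [-30, 0, 0, 0, 0, 0, -1], [-15, 0, 0, 0, 0, 0, -1], [0, 0, 0, 0, 0, 0, -1], [0, 0, 0, 0, 0, 0, -1]],
  ],
)

```text
time_s: 42.15
tool_pos: [618.7, 120.8, 184.2]
eef_rot: [[-0.0, 1.0, -0.0], [-0.0, -0.0, -1.0], [-1.0, -0.0, 0.0]]
ft_force: [0.2, -0.3, 0.2]
opening: 1.001
```

```bash
python3 - <<'E'
from h import *
s=snap('side','s8');o=arm.observe();print(o['tool_pos'],o['ft_force'])
print('expected top',proj(s,[[618.6,121,106],[598.6,22.5,106]]).round(1))
cv2.imwrite('pics/c8.png',cv2.resize(s['frame'][150:360,200:400],None,fx=3.6,fy=2.8,interpolation=cv2.INTER_CUBIC)[:,:,::-1])
E
```

```text
[618.31329982 120.66924148 183.48391095] [-0.96224457  0.16043569  0.97076351]
expected top [[282.1 232.7]
 [296.3 209.3]]
```

View pics/c8.png

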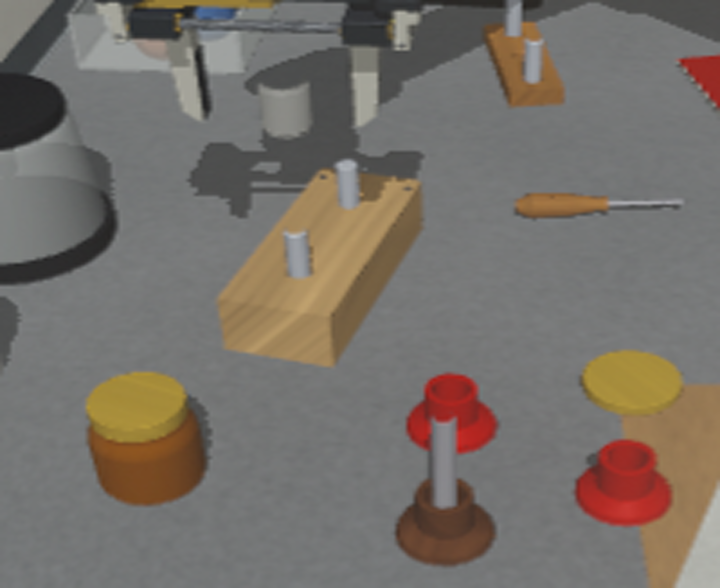

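The post stands in the socket at the fixed post's height: its top is at (282.2, 232.9) against (282.1, 232.7) predicted. The fixed post's top is at (296.3, 208.2) against (296.3, 209.3). The rod is upright in its brown stand, A and B are in the rack, and the gripper is clear. Handing in.

```bash
python3 -c "
from rig import arm
print(arm.close_job())"
```

```text
the job is handed in; nothing more can be done
None
```

The job is done and handed in at about 42 s: the socket is 48 mm deep, and post C (94 mm) now stands fully home in it.

- **Sounding:** the rod met the bottom with about 8 N, at TCP z 74.7 against 74.8 expected for 48 mm. I rested it there for about half a second and put it back upright in its stand.
- **Post:** I took post C from the middle rack hole and lowered it until it touched bottom at about 4 N, at z 64.7 against 64.8 predicted. Then I released it and withdrew.
- **Last check (side picture):** the post's top is within 0.3 px of where a 46 mm post should show, level with the fixed post. The rod is in the brown stand, posts A and B are in the rack, the other objects in view look undisturbed, and the gripper is clear.

Things that disagreed or went wrong:

- **Fingertips:** in the pictures they sat about 25 mm above the reported TCP, so I chose grasp heights safe under either reading. As a result, post C was held only near its top.
- **Gripper opening:** it read 0.142 for both the 14 mm rod and the 16 mm post (about 0.17 expected for the post). The lift and picture showed the post was held.
- **Wrong direction:** one carry of the post went the wrong way along y because I flipped a sign. It met no contact, and I reversed it.

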